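# Put a weighed bead jar away and shut the balance's draught shield

### The arm

A 6-joint arm with a two-finger parallel gripper is mounted at the origin on the work surface. World frame = base frame: x ahead of the robot, y to its left, z up, the work surface at z = 0. Lengths are in m, angles in rad, forces in N, time in s.
With the tool pointing down it reaches from about 0.4 to 0.825 m from the base axis. Payload 7 kg.
Tool frame: the origin (TCP) lies at the very end of the fingers, on their centre line; the grasp point (between the pads) lies 19 mm behind it (arm.grasp_offset is the distance from the TCP to the grasp point, in m); z points along the fingers, y is the line along which they close (so a half turn about z gives the same grasp; the last joint's range is limited). The gripper opens to 88 mm and grips with 3 to 60 N. Pads are 19 mm wide; open, the fingers measure 130 mm over their backs; the gripper's body (78 mm by 193 mm) begins 47 mm behind the grasp point.
Start: joints at [1.492, 0.359, 0.012, 0, -1.224, -0.288], TCP at [0.242, 0.63, 0.203] pointing down, gripper open.
Joint ranges: [-3.07, 3.07], [-1.43, 2.12], [-1.02, 1.25], [-3.03, 1.67], [-3.05, -0], [-3.03, 3.03]. Speed limits (rad/s): [2.39, 2.39, 3.01, 3.14, 3.14, 3.14].

### API

Orientations are given as [roll, pitch, yaw] about the fixed x, y, z axes, in that order (R = Rz(yaw) Ry(pitch) Rx(roll)).
In Python, from station import get_state, cams, arm, nets gives the robot as it stands.
- The arm moves only by the shell command python3 -m creep 'ROWS' [FORCE]. ROWS is a JSON object of lists of equal length, an entry for each row: "translation": the shift along the world's x, y, z in mm, a list of three; "spin": the turn about the world's z in rad; "gripper": the opening, from 0 (shut) to 1 (fully open). In form: {"translation": [[dx, dy, dz], ...], "spin": [spin, ...], "gripper": [gripper, ...]}. A call has 1 to 8 rows; each row shifts and turns the commanded pose from where the row before left it; what a row does not reach is not made up. A row lasts 1/10 s, in which the tool goes at most 50 mm and 8.59 degrees, less where a joint would pass 70% of its speed; a pose out of reach is approached as far as the arm can. A call is refused whole if a number of a shift passes 50 or a number of a turn 0.15, either way. A call with a gripper value outside its range is refused whole. The fingers move at their own pace and stop on an object; FORCE is the grip in N (left out, the last holds). Time passes only in rows, so rows that do not move let the fingers close. It gives the time, the measured TCP pose, the force, the opening and the grip force at its end, in the units of the state.
- get_state(): the state, without advancing time (a new reading comes with each control period).
- cams.grab_frame(name): name is "side" or "top" or "wrist"; returns a dict with "img" (384x512x3 uint8, red, green, blue), "mtx" (3x3 intrinsics, pixels), "D" ([k1, k2, p1, p2, k3] as OpenCV has them; the pictures are not rectified), "R" (3x3) and "t" (3): a world point X has camera coordinates R X + t. Camera axes: x right, y down, z forward; pixel columns grow to the right and rows downward; lengths in m; the calibration is good to about 2 mm. A picture is of the moment at which its call begins. There is no depth.
- arm.job_done(): hands the job in; it is judged then, once.
Trained networks look in the newest picture that a camera, given by its name, has taken for a name from the list of things; names that differ only in an ending like _2 or _b are one class to them, and where a whole thing is asked for, a point or a joint stands for the part that bears it (a point fixed in the world has none). Each returns a list of dicts, best first, with "confidence" (0 to 1); they miss things now and then, are a little off and sometimes report something else, mostly with a low value. They report only what shows in the picture. A call takes as long as a camera call. They do not tell look-alikes from the thing itself.
- nets.search_frame(camera, label): "centre" ([x, y, z] in m, in world coordinates, good to about 4 mm: the middle of the surface that is visible of it).
- nets.pinpoint(camera, label): "centre" ([x, y, z] in m, in world coordinates, good to about 4 mm: a listed point, or the origin of a listed thing).
The state is a dict: "t": time; "q": joint angles; "qd": joint speeds; "joint_efforts": joint torques, N m; "eef_pos": TCP position; "ee_rot": TCP orientation; "force": force on the tool from outside, world axes, zero at the start; "moment": the same for the moment, N m; "width": finger opening in m; "gripper_force": force on a finger pad.
Only numpy, scipy, OpenCV 4.12 (cv2) and the standard library are available. Lean on these libraries where they do the work, as an engineer would, in place of code of your own. Each camera call takes 0.05 s, during which the arm holds its last target. There are 200 camera calls.

### The job

The jar of letter beads on the balance has been weighed. Slide the draught shield's roof all the way back, lift the jar out and stand it upright in the empty compartment of the bead tray without dropping it, then leave the draught shield fully shut all round: the roof, and any side door that was left ajar. Slide the doors without slamming them, and do not disturb the other jars, the glue, the cup, the hole punch or the phone.

Things in the scene. Friction and masses are not known exactly. Their poses are not given: they have to be found in the camera images.
- balance: Fixed balance, base 330 (x) x 210 (y) x 65 mm, under a glass draught shield 160 mm high. Origin: centre of the underside; +x to its rear, control panel (-x) faces the robot, +y its left. Glass chamber x -71 to +104, y +-85 mm, over it: front glass (top 154 mm) and roof tracks (y +-83 to +-95, top 160 mm) fixed; solid housing, 148 mm high, at its rear.
- pan (a point): Centre of the top of the steel weighing pan (104 mm across), 79 mm above the table, 5 mm to the +x of the balance's origin; axes as the balance. The roof pane's underside is 71 mm above the pan.
- roof (a joint): Glass roof pane, 175 x 170 x 5 mm (top 155 mm above the table), slides level along the balance's +x (rearward): 0 shut, 0.135 m fully open, which clears the chamber from x -70 to +63 mm in the balance's frame. May start up to 50 mm open. About 1.5 N of friction; stays where left.
- roof_grip (a point): Centre of the top face of the roof pane's blue grip bar, 179 mm above the table: 12 (x) x 60 (y) mm, standing 24 mm above the glass near the pane's front edge. Moves with the pane; axes as the balance. At roof = 0 it is at x -60, y 0 mm in the balance's frame.
- side_right (a joint): Right side door of the draught shield (the balance's -y side), an upright glass pane 175 x 78 x 4 mm that slides along the balance's +x (rearward): 0 shut, 0.10 m fully open. Left shut or ajar by up to 60 mm. About 1.2 N of friction; stays where left.
- side_right_grip (a point): Middle of the outer top edge of the right door's blue grip, 148 mm above the table: a block 10 mm thick (x), 38 mm high, standing 28 mm out of the glass to -y (y -91 to -119 mm in the balance's frame; the roof track ends at y -95). Moves with the door; axes as the balance. At side_right = 0 it is at x -56 mm.
- side_left (a joint): Left-hand side door (the balance's +y side), a mirror image of the right one: 0 shut, 0.10 m fully open. Left shut or ajar by up to 60 mm.
- side_left_grip (a point): As side_right_grip, on the left door, standing out towards +y.
- jar_letters: Jar to be put away: closed clear plastic jar, 44 mm diameter, 58 mm high, white and black letter beads, white lid (top 14 mm), about 90 g. Starts upright on the weighing pan. Origin: centre of its underside.
- tray: Fixed grey bead tray, 176 x 176 mm, walls and two crossing dividers 5 mm thick and 20 mm high, floor 5 mm thick: four compartments, each 80 x 80 mm. Origin: centre of the underside; axes along its sides. Three compartments hold a jar each; one is empty but for a yellow paper note flat on its floor.
- glue: Bystander: glue bottle, 34 mm diameter, 118 mm high, standing between the balance and the tray. Origin: centre of its underside.
- cup: Bystander: empty clear drinking cup, 74 mm across the rim, 105 mm high, at one side. Origin: centre of its underside.
- punch: Bystander: black and grey desk hole punch, 110 x 105 mm, 90 mm high, 0.7 kg, behind the work. Origin: centre of its underside.
- phone: Bystander: black phone lying flat, 75 x 152 x 9 mm, at the other side. Origin: centre of its underside.
- place0 (a point): Centre of the floor of tray compartment 0, at x -43, y +43 mm in the tray's frame, 5 mm above the table; axes as the tray.
- place1 (a point): Centre of the floor of tray compartment 1, at x -43, y -43 mm in the tray's frame, 5 mm above the table; axes as the tray.
- place2 (a point): Centre of the floor of tray compartment 2, at x +43, y +43 mm in the tray's frame, 5 mm above the table; axes as the tray.
- place3 (a point): Centre of the floor of tray compartment 3, at x +43, y -43 mm in the tray's frame, 5 mm above the table; axes as the tray.
- jar_pink: Bystander: closed jar of the same size (44 mm diameter, 58 mm high) with pink beads and a red lid, standing in one of the tray's compartments. Origin: centre of its underside.
- jar_blue: Bystander: closed jar of the same size (44 mm diameter, 58 mm high) with blue beads and a blue lid, standing in one of the tray's compartments. Origin: centre of its underside.
- jar_orange: Bystander: closed jar of the same size (44 mm diameter, 58 mm high) with orange beads and an orange lid, standing in one of the tray's compartments. Origin: centre of its underside.
Mind the look-alikes: they are no part of the job. There is more than one size of the tray; the one meant has the size given above.

How it is judged:
On the way, in this order (a step that is already met when the one before it is completed fails the run):
1. the roof pane is slid fully open (value of joint roof above 0.12 m), for 0.1 s.
2. the jar of letter beads stands upright in the empty compartment, let go ((horizontal distance between jar_letters and place0 below 0.027 m or horizontal distance between jar_letters and place1 below 0.027 m or horizontal distance between jar_letters and place2 below 0.027 m or horizontal distance between jar_letters and place3 below 0.027 m) and z of jar_letters in the frame of tray below 0.01 m and angle between jar_letters's own z axis and vertical below 0.12 rad and contact force between the fingers and jar_letters below 0.1 N), for 0.2 s.
At the end, for the whole second after the job is handed in: Roof and both side doors shut to within 5 mm; the jar of letter beads upright (within 0.12 rad) and at rest on the floor of the tray's empty compartment (within 27 mm of its centre) (value of joint each of roof, side_right, side_left below 0.005 m and (horizontal distance between jar_letters and place0 below 0.027 m or horizontal distance between jar_letters and place1 below 0.027 m or horizontal distance between jar_letters and place2 below 0.027 m or horizontal distance between jar_letters and place3 below 0.027 m) and z of jar_letters in the frame of tray below 0.01 m and angle between jar_letters's own z axis and vertical below 0.12 rad and linear speed of jar_letters below 0.02 m/s); the robot touches nothing.
It fails at once if a bystander (another jar, the glue, the cup, the hole punch, the phone) is moved by more than 25 mm or tipped over (distance of any of jar_pink, jar_blue, jar_orange, glue, cup, punch, phone from where it was at the start of the episode above 0.025 m or angle between any of jar_pink, jar_blue, jar_orange, glue, cup, punch, phone's own z axis and vertical above 0.4 rad).
It fails at once if the jar is dropped: it falls free of the fingers faster than 0.5 m/s (a fall of more than 13 mm) (linear speed of jar_letters above 0.5 m/s and contact force between the fingers and jar_letters below 0.1 N).
It fails at once if a door is slammed: slid faster than 0.6 m/s (velocity of joint any of roof, side_right, side_left above 0.6 m/s or velocity of joint any of roof, side_right, side_left below -0.6 m/s).
It also fails if it takes over 69 s, if anything falls off the work surface, if the arm or the gripper's body presses on something with over 40 N, if the wrist force passes 120 N, or if a joint passes its speed limit or range.

## Working session

There is one attempt and no reset: what is moved stays moved. The work goes in short steps, Python scripts to look and compute and a shell command to move; the robot and the scene stay as the last step left them, time stands still between calls to the robot, and variables do not carry over. Pictures are saved under pics/ and viewed, at most 10 in all, crops included, and the job is handed in when it is done.

```bash
mkdir -p pics; ls; cat > look.py <<'E'
import cv2,numpy as np
from station import get_state,cams,arm,nets
def shot(c,n):
    f=cams.grab_frame(c); cv2.imwrite(f'pics/{n}.png',f['img'][:,:,::-1]); return f
def px(f,X):
    return cv2.projectPoints(np.array(X,float).reshape(-1,1,3),cv2.Rodrigues(f['R'])[0],f['t'],f['mtx'],np.array(f['D'],float))[0].reshape(-1,2)
E
python3 - <<'E'
from look import *
for c in ['top','side']:
    f=shot(c,c+'0'); print(c)
    for l in ['balance','pan','roof_grip','side_right_grip','side_left_grip','jar_letters','tray','glue','cup','punch','phone','place0','place1','place2','place3','jar_pink','jar_blue','jar_orange']:
        print(l,[(np.round(d['centre'],3).tolist(),round(d['confidence'],2),px(f,d['centre']).round().astype(int).tolist()[0]) for d in nets.pinpoint(c,l)[:3]])
s=get_state();print(s['t'],s['eef_pos'],s['ee_rot'])
a=cv2.imread('pics/top0.png');b=cv2.imread('pics/side0.png')
cv2.imwrite('pics/both.png',cv2.resize(np.vstack([a,b]),(800,1200))[:600]);cv2.imwrite('pics/bothb.png',cv2.resize(b,(800,600)))
E
```

```text
pics
top
balance [([0.554, -0.202, -0.004], 0.77, [315, 180]), ([0.507, 0.178, 0.01], 0.6, [214, 193])]
pan []
roof_grip [([0.525, -0.201, 0.177], 0.56, [320, 183]), ([0.508, -0.084, 0.151], 0.55, [286, 189])]
side_right_grip [([0.527, -0.324, 0.147], 0.45, [354, 183])]
side_left_grip [([0.511, -0.086, 0.15], 0.48, [286, 188])]
jar_letters [([0.581, 0.273, 0.006], 0.19, [189, 173])]
tray [([0.234, 0.258, -0.001], 0.87, [193, 265]), ([0.545, 0.226, 0.0], 0.7, [201, 183]), ([0.784, 0.254, -0.001], 0.57, [194, 121])]
glue [([0.578, -0.003, 0.002], 0.44, [262, 173])]
cup [([0.421, -0.49, -0.002], 0.55, [391, 213])]
punch [([0.791, 0.009, 0.002], 0.59, [258, 118])]
phone [([0.421, 0.52, 0.0], 0.57, [125, 216])]
place0 [([0.578, 0.282, 0.01], 0.94, [186, 174]), ([0.593, 0.196, 0.0], 0.91, [209, 170]), ([0.823, 0.219, 0.003], 0.88, [203, 110])]
place1 [([0.578, 0.282, 0.01], 0.94, [186, 174]), ([0.593, 0.196, 0.0], 0.91, [209, 170]), ([0.823, 0.219, 0.003], 0.88, [203, 110])]
place2 [([0.578, 0.282, 0.01], 0.94, [186, 174]), ([0.593, 0.196, 0.0], 0.91, [209, 170]), ([0.823, 0.219, 0.003], 0
[... 1186 characters left out ...]
2])]
place1 [([0.822, 0.291, 0.004], 0.82, [130, 268]), ([0.594, 0.193, 0.003], 0.81, [217, 263]), ([0.823, 0.22, 0.002], 0.8, [142, 252])]
place2 [([0.822, 0.291, 0.004], 0.82, [130, 268]), ([0.594, 0.193, 0.003], 0.81, [217, 263]), ([0.823, 0.22, 0.002], 0.8, [142, 252])]
place3 [([0.822, 0.291, 0.004], 0.82, [130, 268]), ([0.594, 0.193, 0.003], 0.81, [217, 263]), ([0.823, 0.22, 0.002], 0.8, [142, 252])]
jar_pink [([0.502, 0.27, 0.001], 0.75, [238, 291]), ([0.544, 0.232, 0.001], 0.37, [228, 277])]
jar_blue [([0.578, 0.279, 0.011], 0.58, [210, 284])]
jar_orange [([0.513, 0.18, 0.006], 0.66, [245, 265])]
1.9 [0.24205311 0.63007474 0.2031124 ] [ 3.14151946e+00  8.51409332e-06 -3.66736936e-01]
```

View pics/both.png

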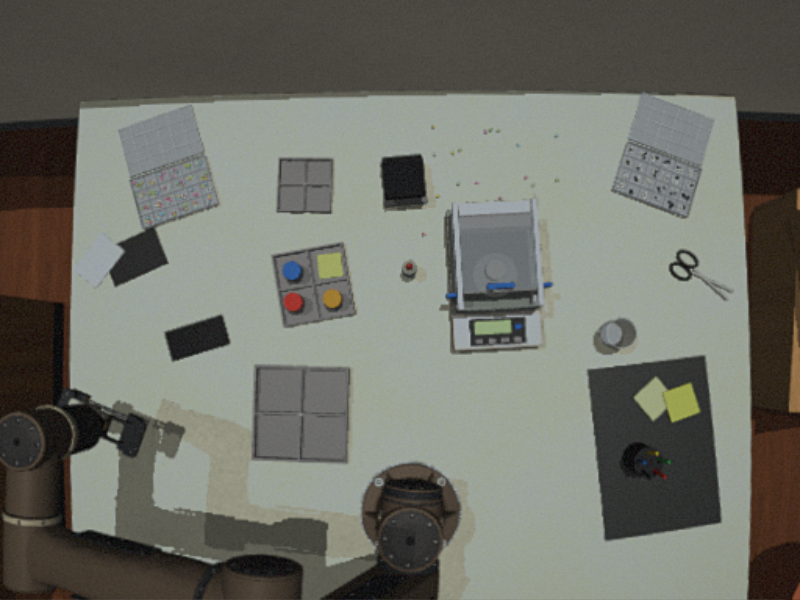

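View pics/bothb.png

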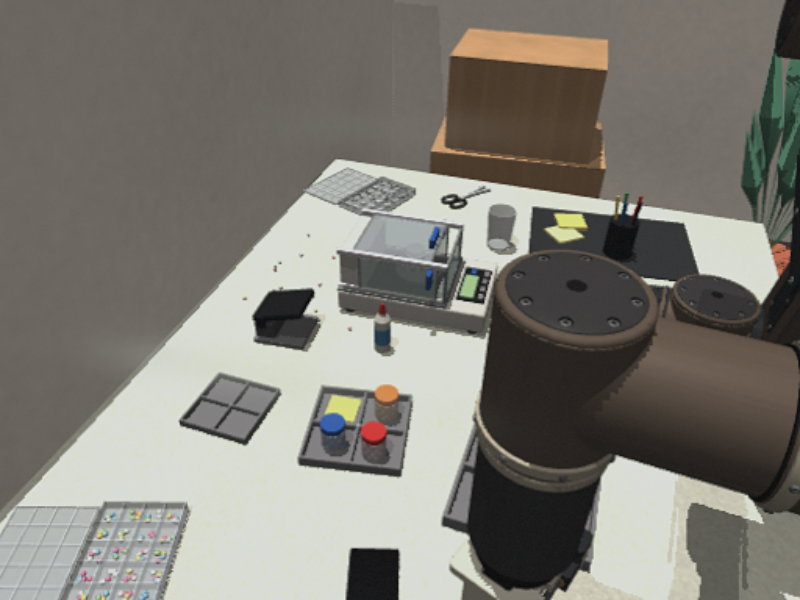

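The top view (800×600) shows the balance at (497,275), with the roof bar at (500,287). The side door grips are at (452,296) left and (548,285) right, so the right door looks ajar.

There are three trays:
- A small one at (304,185), empty.
- A large one at (301,413), empty.
- The middle one at (314,284), holding three jars and a yellow note at (330,265).

The middle tray fits the description. I'll confirm it in a crop and fit the balance yaw.

```bash
python3 - <<'E'
from look import *
f=shot('top','top1'); im=f['img'][:,:,::-1].copy()
def crop(u,v,w,h,s): return cv2.resize(im[v:v+h,u:u+w],None,fx=s,fy=s,interpolation=cv2.INTER_CUBIC)
A=crop(282,124,72,104,5.6); B=crop(168,150,70,104,5.6)
C=np.hstack([A,B])[:600,:800]
# overlay of hypothesised balance: base top outline, roof tracks
cols={0:(0,0,255),0.06:(0,255,0),0.12:(255,0,0)}
for th,c in cols.items():
    R=cv2.Rodrigues(np.array([0,0,th]))[0]; o=np.array([.553,-.204,0])
    P=np.array([[-.165,-.105,.065],[-.165,.105,.065],[.165,.105,.065],[.165,-.105,.065]])@R.T+o
    q=((px(f,P)-[282,124]+.5)*5.6).astype(int); cv2.polylines(C,[q],True,c,1)
P=[]
for X in ([.46,.14,0],[.46,.32,0]):P.append(px(f,X)[0].tolist())
print(P)
cv2.imwrite('pics/crop1.png',C); print(C.shape)
# metric tray size: corners read in 800x600 picture at z=.02
K,D=f['mtx'],np.array(f['D'],float)
def onplane(uv,z):
    d=np.r_[cv2.undistortPoints(np.array([[uv]],float),K,D)[0,0],1]@f['R']; c=-f['R'].T@f['t']
    return (c+d*(z-c[2])/d[2]).round(3)
for n,pts in {'mid':[(272,255),(342,243),(356,316),(284,327)],'small':[(279,157),(334,158),(332,214),(277,212)],'big':[(253,365),(351,367)]}.items():
    p=[onplane(np.array(q)*.64,.02) for q in pts]; print(n,p,np.linalg.norm(p[0]-p[1]))
E
```

```text
Traceback (most recent call last):
cv2.error: OpenCV(4.12.0) /io/opencv/modules/calib3d/src/calibration_base.cpp:151: error: (-210:Unsupported format or combination of formats) The matrices must have 32f or 64f data type in function 'Rodrigues'
```

```bash
python3 - <<'E'
from look import *
f=shot('top','top1'); im=f['img'][:,:,::-1].copy()
def crop(u,v,w,h,s): return cv2.resize(im[v:v+h,u:u+w],None,fx=s,fy=s,interpolation=cv2.INTER_CUBIC)
A=crop(282,124,72,104,5.6); B=crop(168,150,70,104,5.6)
C=np.hstack([A,B])[:600,:800]
for th,c in {0:(0,0,255),0.06:(0,255,0),-0.06:(255,0,0)}.items():
    R=cv2.Rodrigues(np.array([0,0,float(th)]))[0]; o=np.array([.553,-.204,0])
    P=np.array([[-.165,-.105,.065],[-.165,.105,.065],[.165,.105,.065],[.165,-.105,.065]])@R.T+o
    q=((px(f,P)-[282,124]+.5)*5.6).astype(int); cv2.polylines(C,[q],True,c,1)
cv2.imwrite('pics/crop1.png',C); print(C.shape)
K,D=f['mtx'],np.array(f['D'],float)
def onplane(uv,z):
    d=np.r_[cv2.undistortPoints(np.array([[uv]],float),K,D)[0,0],1]@f['R']; c=-f['R'].T@f['t']
    return (c+d*(z-c[2])/d[2]).round(3)
for n,pts in {'mid':[(272,255),(342,243),(356,316),(284,327)],'small':[(279,157),(334,158),(332,214),(277,212)],'big':[(253,365),(351,367)]}.items():
    p=[onplane(np.array(q)*.64,.02) for q in pts]; print(n,[x.tolist() for x in p],np.linalg.norm(p[0]-p[1]))
E
```

```text
(582, 795, 3)
mid [[0.619, 0.327, 0.02], [0.646, 0.158, 0.02], [0.47, 0.125, 0.02], [0.445, 0.298, 0.02]] 0.17114321488157222
small [[0.86, 0.313, 0.02], [0.855, 0.178, 0.02], [0.716, 0.182, 0.02], [0.723, 0.316, 0.02]] 0.13509256086106297
big [[0.355, 0.373, 0.02], [0.349, 0.138, 0.02]] 0.23507658326596462
```

View pics/crop1.png

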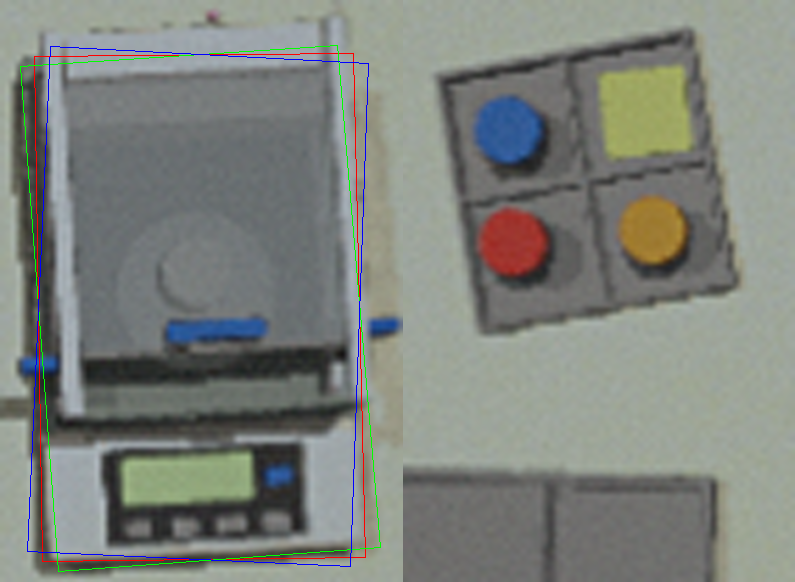

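The crop confirms the meant tray: it measures 171 mm on a side, against 135 mm and 235 mm for the other two. Its empty compartment, with the note at crop (645,110), lies at about (0.594, 0.194). The balance yaw is about +0.06, the roof is about 34 mm open, and both side doors look slightly ajar. Moving towards the roof grip now.

```bash
python3 -m creep '{"translation": [[20,-30,20],[20,-40,20],[20,-40,10],[20,-40,0],[20,-40,0],[20,-40,0],[20,-40,0],[20,-40,0]], "spin": [-0.14,-0.14,-0.14,-0.14,-0.14,-0.14,-0.14,-0.14], "gripper": [0.4,0.4,0.4,0.4,0.4,0.4,0.4,0.4]}' 10
python3 -m creep '{"translation": [[20,-40,0],[20,-40,0],[20,-40,0],[20,-40,0],[10,-40,0],[10,-40,0],[10,-40,0],[10,-40,0]], "spin": [-0.02,0,0,0,0,0,0,0], "gripper": [0.4,0.4,0.4,0.4,0.4,0.4,0.4,0.4]}'
python3 -m creep '{"translation": [[6,-40,0],[0,-40,0],[0,-40,0],[0,-40,0],[0,-30,0],[0,-11,0],[0,0,0],[0,0,0]], "spin": [0,0,0,0,0,0,0,0], "gripper": [0.4,0.4,0.4,0.4,0.4,0.4,0.4,0.4]}'
```

```text
t: 2.8
eef_pos: [0.4025, 0.3184, 0.2535]
ee_rot: [-3.141, 0.001, -1.492]
force: [1.3, -0.2, 0.0]
width: 0.0362
gripper_force: 0.0
t: 3.6
eef_pos: [0.5223, -0.0016, 0.2535]
ee_rot: [-3.141, 0.0, -1.507]
force: [1.4, 0.6, 0.7]
width: 0.0352
gripper_force: 0.0
t: 4.4
eef_pos: [0.5281, -0.2006, 0.2531]
ee_rot: [-3.142, 0.0, -1.507]
force: [-0.2, 0.7, -0.6]
width: 0.035
gripper_force: 0.0
```

```bash
python3 - <<'E'
from look import *
f=shot('wrist','w1')
for l in ['roof_grip','side_right_grip','side_left_grip','pan','balance','jar_letters']:
    print(l,[(np.round(d['centre'],3).tolist(),round(d['confidence'],2),px(f,d['centre']).round().astype(int).tolist()[0]) for d in nets.pinpoint('wrist',l)[:3]])
E
```

```text
roof_grip [([0.525, -0.202, 0.183], 0.81, [260, 196])]
side_right_grip [([0.528, -0.324, 0.151], 0.85, [266, 35])]
side_left_grip [([0.512, -0.086, 0.147], 0.72, [265, 304])]
pan []
balance []
jar_letters []
```

View pics/w1.png

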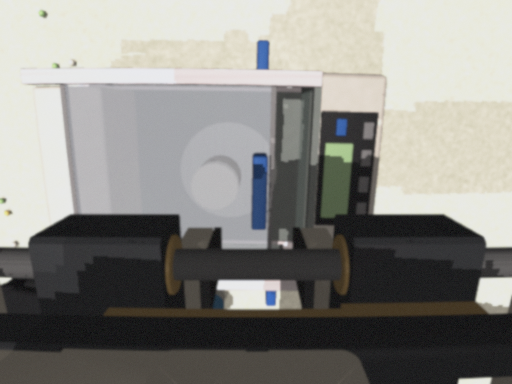

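The wrist view shows the roof bar at (260,190), centred between the fingers. The jar is visible at (215,185), on the pan centred at (227,170). I'll descend and grip the bar.

```bash
python3 -m creep '{"translation": [[0,0,-30],[0,0,-30],[0,0,-20],[0,0,-12],[0,0,0],[0,0,0],[0,0,0],[0,0,0]], "spin": [0,0,0,0,0,0,0,0], "gripper": [0.4,0.4,0.4,0.4,0.4,0,0,0]}' 10
python3 -m creep '{"translation": [[0,0,0],[6,0,0],[14,1,0],[17,1,0],[17,1,0],[17,1,0],[16,1,0],[10,1,0]], "spin": [0,0,0,0,0,0,0,0], "gripper": [0,0,0,0,0,0,0,0]}'
```

```text
t: 5.55
eef_pos: [0.5288, -0.201, 0.1623]
ee_rot: [-3.14, -0.0, -1.507]
force: [0.3, 0.8, 0.6]
width: 0.0164
gripper_force: 0.0
t: 6.35
eef_pos: [0.627, -0.1948, 0.1606]
ee_rot: [3.141, -0.0, -1.507]
force: [0.1, 0.1, -0.6]
width: 0.0002
gripper_force: 0.0
```

```bash
python3 - <<'E'
from look import *
f=shot('wrist','w2')
for c in ['wrist','side','top']:
    if c!='wrist': shot(c,c+'2')
    for l in ['roof_grip']:
        print(l,[(np.round(d['centre'],3).tolist(),round(d['confidence'],2)) for d in nets.pinpoint(c,l)[:3]])
a=cv2.imread('pics/w2.png');b=cv2.imread('pics/side2.png')[60:252,180:372]
cv2.imwrite('pics/c2.png',np.hstack([cv2.resize(a,(400,300)),cv2.resize(b,(300,300))]))
E
```

```text
roof_grip [([0.526, -0.202, 0.183], 0.88)]
roof_grip [([0.507, -0.086, 0.148], 0.69), ([0.526, -0.201, 0.176], 0.56)]
roof_grip [([0.528, -0.203, 0.177], 0.72)]
```

View pics/c2.png

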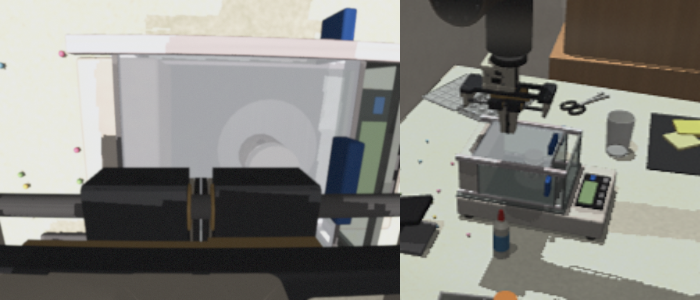

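The bar hasn't moved: it is still at (0.527, -0.202), and the fingers closed empty. I'll check where the fingertips really are.

```bash
python3 - <<'E'
from look import *
s=get_state(); T=s['eef_pos']; print(T,s['width'])
f=shot('side','s3'); p=px(f,[T,[.527,-.202,.179],[.527,-.202,.155],T+[0,0,.066],[.510,-.085,.148]]);print(p.round(1))
im=f['img'][:,:,::-1]; o=np.array([225,90]); C=cv2.resize(im[90:190,225:325],None,fx=6,fy=6,interpolation=cv2.INTER_CUBIC)
for q,c in zip(p,[(0,0,255),(0,255,0),(0,255,255),(255,0,255),(255,255,0)]): cv2.circle(C,tuple(((q-o+.5)*6).astype(int).tolist()),5,c,1)
cv2.imwrite('pics/s3c.png',C)
E
```

```text
[ 0.62458974 -0.19496756  0.16120693] 0.0005721129197718126
[[248.5 149.7]
 [276.6 149. ]
 [276.3 155. ]
 [248.6 132.7]
 [271.9 176.1]]
```

View pics/s3c.png

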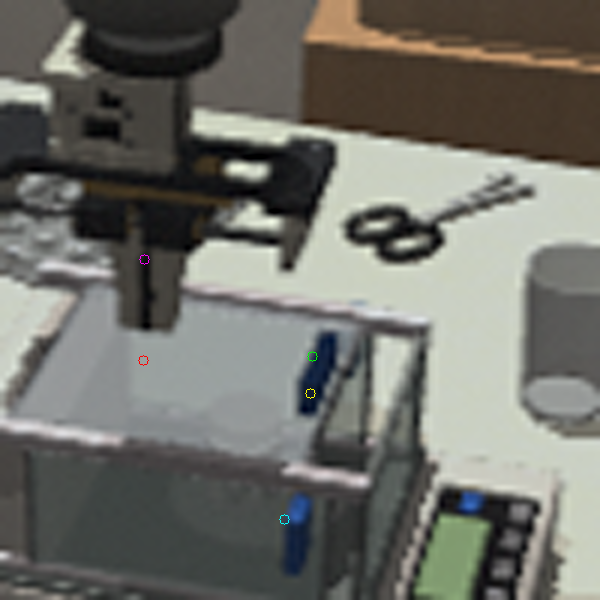

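In the side crop the fingertips end at (145,328), about 5 px above the projected TCP at (143,360). The real tips are therefore about 20 mm higher than reported, so they passed just over the bar. I'll go back and descend further while watching the force.

```bash
python3 -c "
from station import arm; print(arm.grasp_offset)"
python3 -m creep '{"translation": [[0,0,20],[-20,-1,5],[-30,-2,0],[-30,-2,0],[-17,-1,0],[0,0,0],[0,0,-15],[0,0,-12]], "spin": [0,0,0,0,0,0,0,0], "gripper": [0,0.4,0.4,0.4,0.4,0.4,0.4,0.4]}'
python3 -m creep '{"translation": [[0,0,-6],[0,0,-5],[0,0,-3],[0,0,0]], "spin": [0,0,0,0], "gripper": [0.4,0.4,0.4,0.4]}'
```

```text
0.0188
t: 7.5
eef_pos: [0.5283, -0.2009, 0.1592]
ee_rot: [-3.14, -0.0, -1.507]
force: [-0.1, -0.2, 0.1]
width: 0.0348
gripper_force: 0.0
t: 7.9
eef_pos: [0.5281, -0.2009, 0.1447]
ee_rot: [3.141, 0.0, -1.507]
force: [0.0, 0.6, 0.2]
width: 0.0351
gripper_force: 0.0
```

```bash
python3 -m creep '{"translation": [[0,0,-3],[0,0,0],[0,0,0],[0,0,0],[0,0,0],[0,0,0]], "spin": [0,0,0,0,0,0], "gripper": [0.4,0,0,0,0,0]}' 10
```

```text
t: 8.5
eef_pos: [0.5279, -0.201, 0.1423]
ee_rot: [3.141, -0.0, -1.507]
force: [-1.4, 0.2, 1.9]
width: 0.0118
gripper_force: 10.0
```

Gripped at 11.8 mm. Sliding the roof open.

```bash
python3 -m creep '{"translation": [[6,0,0],[14,1,0],[18,1,0],[18,1,0],[18,1,0],[14,1,0],[8,1,0],[5,0,0]], "spin": [0,0,0,0,0,0,0,0], "gripper": [0,0,0,0,0,0,0,0]}'
python3 -m creep '{"translation": [[3,0,0],[0,0,0]], "spin": [0,0], "gripper": [0,0]}'
```

```text
t: 9.3
eef_pos: [0.6287, -0.1964, 0.1422]
ee_rot: [3.138, -0.002, -1.507]
force: [-16.9, -3.3, 13.7]
width: 0.0116
gripper_force: 10.0
t: 9.5
eef_pos: [0.6285, -0.1964, 0.142]
ee_rot: [3.133, -0.001, -1.507]
force: [-15.5, -3.1, 10.5]
width: 0.0122
gripper_force: 10.0
```

The roof is at its stop (bar at x 0.629). I'll release it, rise, and swing over the jar with the fingers turned to close along y.

```bash
python3 -m creep '{"translation": [[-3,0,0],[0,0,0],[0,0,20],[0,0,30],[0,0,30],[-20,-1,20],[-20,-1,0],[-20,-1,0]], "spin": [0,0.0,0,0,0.1,0.14,0.14,0.14], "gripper": [0.4,0.4,0.4,0.4,0.6,0.8,0.8,0.8]}'
python3 -m creep '{"translation": [[-10,-1,0],[-3,0,0],[0,0,0],[0,0,0],[0,0,0],[0,0,0],[0,0,0],[0,0,0]], "spin": [0.14,0.14,0.14,0.14,0.14,0.14,0.14,0.07], "gripper": [0.8,0.8,0.8,0.8,0.8,0.8,0.8,0.8]}'
python3 - <<'E'
from look import *
for c in ['wrist','side','top']:
    f=shot(c,c+'4')
    for l in ['jar_letters','pan','roof_grip']:
        print(c,l,[(np.round(d['centre'],3).tolist(),round(d['confidence'],2),px(f,d['centre']).round().astype(int).tolist()[0]) for d in nets.pinpoint(c,l)[:3]])
E
```

```text
t: 10.3
eef_pos: [0.5699, -0.1976, 0.2429]
ee_rot: [-3.139, -0.001, -0.98]
force: [-0.0, 0.8, -1.3]
width: 0.0615
gripper_force: 0.0
t: 11.1
eef_pos: [0.5572, -0.1986, 0.2422]
ee_rot: [-3.142, -0.001, 0.069]
force: [0.7, 0.9, -0.4]
width: 0.07
gripper_force: 0.0
wrist jar_letters [([0.568, -0.193, 0.08], 0.59, [252, 164])]
wrist pan []
wrist roof_grip [([0.629, -0.199, 0.183], 0.81, [265, 101])]
side jar_letters [([0.567, -0.202, 0.08], 0.71, [264, 171]), ([0.571, 0.28, 0.006], 0.3, [213, 286])]
side pan [([0.555, -0.201, 0.079], 0.92, [268, 172])]
side roof_grip [([0.633, -0.196, 0.177], 0.65, [246, 145])]
top jar_letters [([0.526, -0.326, 0.144], 0.21, [355, 183])]
top pan [([0.556, -0.198, 0.083], 0.81, [316, 177])]
top roof_grip [([0.578, 0.277, 0.005], 0.71, [188, 174])]
```

View pics/wrist4.png

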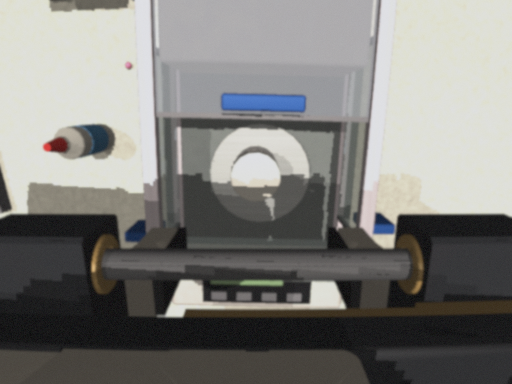

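The wrist view shows the lid at about (255,168) inside the pan ring at (260,175); the roof bar is at (263,102), so the roof is open. Working out the lid centre.

```bash
python3 - <<'E'
from look import *
f=cams.grab_frame('wrist'); K,D=f['mtx'],np.array(f['D'],float)
def onplane(uv,z):
    d=np.r_[cv2.undistortPoints(np.array([[uv]],float),K,D)[0,0],1]@f['R']; c=-f['R'].T@f['t']
    return (c+d*(z-c[2])/d[2]).round(4)
g=f['img'].astype(int); roi=(g.min(2)>195)[130:215,215:300]
n,l,st,ce=cv2.connectedComponentsWithStats(roi.astype(np.uint8)); i=1+st[1:,4].argmax(); print(st[i]+[215,130,0,0,0],ce[i]+[215,130])
for uv in [(231,168),(280,168),(255.5,150),(255.5,187)]: print(uv,onplane(uv,.137))
print('pan',[onplane(u,.079) for u in [(211,175),(310,175),(260,127),(260,222)]],'bar',onplane((263,102),.179))
X=np.array([.557,-.1986,.2422]); print('cam',-f['R'].T@f['t'],'tcp px',px(f,[X,X+[0,0,.02]]))
def circ(o,r,z): a=np.linspace(0,6.28,60); return np.c_[o[0]+r*np.cos(a),o[1]+r*np.sin(a),0*a+z]
C=f['img'][:,:,::-1].copy()
for o,r,z,c in [((.567,-.1965),.022,.137,(0,0,255)),((.567,-.1965),.022,.079,(255,0,0)),((.557,-.1995),.052,.079,(0,255,0))]:
    cv2.polylines(C,[px(f,circ(o,r,z)).round().astype(int)],True,c,1)
cv2.imwrite('pics/w5.png',cv2.resize(C[100:240,190:330],(600,600),interpolation=cv2.INTER_CUBIC))
E
```

```text
[ 215  130   85   55 3374] [254.85803201 156.09543568]
(231, 168) [ 0.5715 -0.1754  0.137 ]
(280, 168) [ 0.5742 -0.2173  0.137 ]
(255.5, 150) [ 0.5882 -0.1954  0.137 ]
(255.5, 187) [ 0.5561 -0.1974  0.137 ]
pan [array([ 0.5528, -0.151 ,  0.079 ]), array([ 0.5593, -0.2536,  0.079 ]), array([ 0.6049, -0.1986,  0.079 ]), array([ 0.5048, -0.2052,  0.079 ])] bar [ 0.627  -0.1984  0.179 ]
cam [ 0.62124492 -0.19475534  0.42336609] tcp px [[256.77410622 226.78081788]
 [256.72080598 239.93921269]]
```

View pics/w5.png

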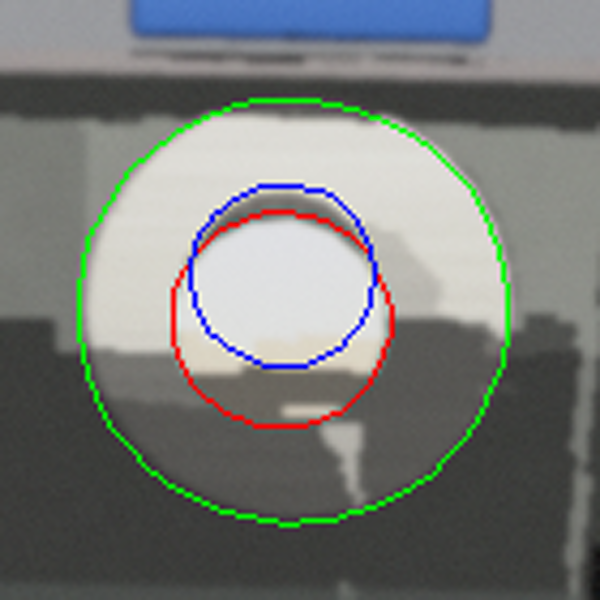

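The lid model at (0.567, -0.1965) matches the picture, as does the pan. Descending to the lid in two stages with a force check.

```bash
python3 -m creep '{"translation": [[10,2,0],[0,0,-25],[0,0,-30],[0,0,-30],[0,0,-25],[0,0,-20],[0,0,-10],[0,0,0]], "spin": [0,0,0,0,0,0,0,0], "gripper": [0.8,0.8,0.8,0.8,0.8,0.8,0.8,0.8]}'
python3 -m creep '{"translation": [[0,0,-8],[0,0,-6],[0,0,0]], "spin": [0,0,0], "gripper": [0.8,0.8,0.8]}'
```

```text
t: 12.55
eef_pos: [0.5656, -0.1968, 0.1007]
ee_rot: [-3.141, 0.003, 0.063]
force: [-0.3, 0.8, 1.0]
width: 0.0703
gripper_force: 0.0
t: 12.85
eef_pos: [0.5659, -0.1969, 0.0878]
ee_rot: [-3.141, 0.0, 0.063]
force: [-0.4, 0.6, 0.6]
width: 0.0699
gripper_force: 0.0
```

```bash
python3 -m creep '{"translation": [[0,0,0],[0,0,0],[0,0,0],[0,0,0],[0,0,0],[0,0,0],[0,0,0],[0,0,0]], "spin": [0,0,0,0,0,0,0,0], "gripper": [0.4,0.4,0.4,0.4,0.4,0.4,0.4,0.4]}' 15
```

```text
t: 13.65
eef_pos: [0.5662, -0.1969, 0.0884]
ee_rot: [3.142, -0.0, 0.063]
force: [-1.0, 1.1, 3.8]
width: 0.0435
gripper_force: 15.0
```

Gripped at 43.5 mm. Lifting straight up.

```bash
python3 -m creep '{"translation": [[0,0,5],[0,0,10],[0,0,20],[0,0,25],[0,0,25],[0,0,25],[0,0,20],[0,0,10]], "spin": [0,0,0,0,0,0,0,0], "gripper": [0.4,0.4,0.4,0.4,0.4,0.4,0.4,0.4]}'
python3 - <<'E'
from look import *
f=shot('side','s6'); shot('wrist','w6'); a=cv2.imread('pics/s6.png')[80:230,190:340];b=cv2.imread('pics/w6.png')
cv2.imwrite('pics/c6.png',np.hstack([cv2.resize(a,(400,400)),cv2.resize(b,(400,400))]))
E
```

```text
t: 14.45
eef_pos: [0.5668, -0.1971, 0.2309]
ee_rot: [3.141, -0.003, 0.063]
force: [-0.0, 0.6, -0.9]
width: 0.0432
gripper_force: 15.0
```

View pics/c6.png

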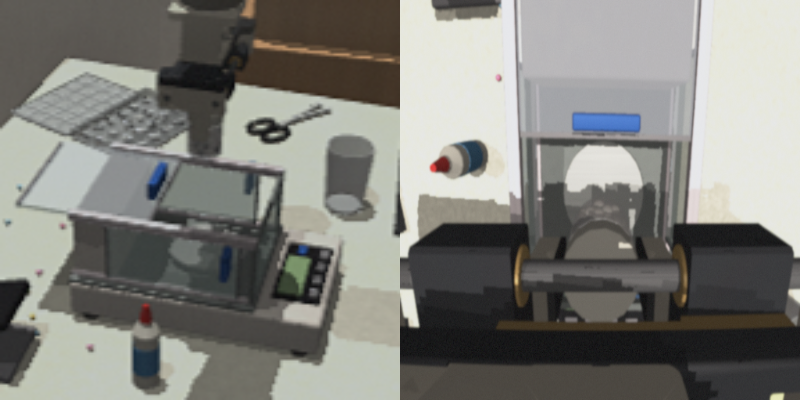

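The wrist view shows the jar between the fingers at (600,270) and the pan empty. Carrying it to the tray.

```bash
python3 -m creep '{"translation": [[0,10,0],[0,25,0],[4,40,0],[4,45,0],[4,45,0],[4,45,0],[4,45,0],[4,45,0]], "spin": [0,0,0.02,0.02,0.02,0.02,0.02,0], "gripper": [0.4,0.4,0.4,0.4,0.4,0.4,0.4,0.4]}'
python3 -m creep '{"translation": [[3,40,0],[0,30,0],[0,15,0],[0,5,0],[0,0,0],[0,0,-20],[0,0,-30],[0,0,-30]], "spin": [0,0,0,0,0,0,0,0], "gripper": [0.4,0.4,0.4,0.4,0.4,0.4,0.4,0.4]}'
python3 - <<'E'
from look import *
print(get_state()['eef_pos'])
for c in ['wrist','side','top']:
    f=shot(c,c+'7')
    for l in ['place0','jar_letters']:
        print(c,l,[(np.round(d['centre'],3).tolist(),round(d['confidence'],2)) for d in nets.pinpoint(c,l)[:4]])
E
```

```text
t: 15.35
eef_pos: [0.589, 0.1053, 0.2267]
ee_rot: [3.141, 0.002, 0.164]
force: [1.2, 0.2, -1.2]
width: 0.0436
gripper_force: 15.0
t: 16.15
eef_pos: [0.5932, 0.1916, 0.1477]
ee_rot: [-3.141, -0.001, 0.162]
force: [0.5, 0.6, -1.8]
width: 0.0439
gripper_force: 15.0
[0.59318836 0.19160286 0.14774313]
wrist place0 [([0.578, 0.277, 0.005], 0.77)]
wrist jar_letters [([0.595, 0.193, 0.136], 0.82)]
side place0 [([0.757, 0.219, 0.005], 0.98), ([0.497, 0.262, 0.006], 0.97), ([0.593, 0.194, 0.002], 0.96), ([0.824, 0.221, 0.002], 0.94)]
side jar_letters [([0.592, 0.187, 0.14], 0.65)]
top place0 [([0.82, 0.28, 0.003], 0.93), ([0.494, 0.263, 0.01], 0.84), ([0.288, 0.206, 0.008], 0.76), ([0.757, 0.284, 0.001], 0.75)]
top jar_letters []
```

View pics/wrist7.png

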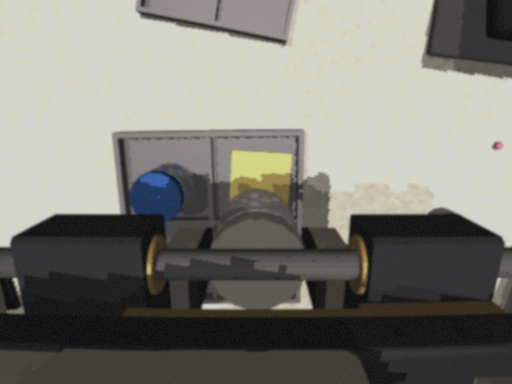

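The wrist view shows the yellow note at (262,180) directly ahead of and below the held jar, with the blue jar clear at (157,197). The networks put the jar at (0.594, 0.190, 0.137) above place (0.593, 0.194). Lowering now.

```bash
python3 -m creep '{"translation": [[0,2,-25],[0,0,-25],[0,0,-25],[0,0,-20],[0,0,-15],[0,0,-7],[0,0,0],[0,0,0]], "spin": [0,0,0,0,0,0,0,0], "gripper": [0.4,0.4,0.4,0.4,0.4,0.4,0.4,0.4]}'
```

```text
t: 17.4
eef_pos: [0.5938, 0.1955, 0.0322]
ee_rot: [-3.141, -0.001, 0.163]
force: [-0.3, -0.5, -0.1]
width: 0.0433
gripper_force: 15.0
```

```bash
python3 -m creep '{"translation": [[0,-1,-6],[0,0,-5],[0,0,-3],[0,0,-2],[0,0,-1],[0,0,0]], "spin": [0,0,0,0,0,0], "gripper": [0.4,0.4,0.4,0.4,0.4,0.4]}'
```

```text
t: 18.0
eef_pos: [0.5931, 0.1941, 0.0145]
ee_rot: [3.141, -0.0, 0.163]
force: [-1.6, -1.3, 2.5]
width: 0.0438
gripper_force: 15.0
```

The jar is down (force +2.5 N, z as predicted). Releasing it and rising.

```bash
python3 -m creep '{"translation": [[0,0,0],[0,0,0],[0,0,0],[0,0,0],[0,0,5],[0,0,15],[0,0,30],[0,0,40]], "spin": [0,0,0,0,0,0,0,0], "gripper": [0.65,0.65,0.65,0.65,0.65,0.65,0.65,0.65]}'
python3 -m creep '{"translation": [[0,-10,40],[0,-30,40],[0,-40,30],[0,-40,0]], "spin": [-0.14,-0.14,-0.14,-0.14], "gripper": [0.5,0.5,0.5,0.5]}'
python3 - <<'E'
from look import *
a=shot('top','t8');print(nets.pinpoint('top','jar_letters')[:2]); f=shot('side','s8'); print(nets.pinpoint('side','jar_letters')[:2]);
for l in ['side_left_grip','side_right_grip']: print(l,nets.pinpoint('side',l)[:2])
cv2.imwrite('pics/c8.png',np.hstack([cv2.resize(a['img'][150:220,165:245,::-1],(400,350)),cv2.resize(f['img'][235:315,185:275,::-1],(394,350))]))
E
```

```text
t: 18.8
eef_pos: [0.5919, 0.1934, 0.1037]
ee_rot: [3.14, 0.003, 0.163]
force: [1.0, 0.3, 0.4]
width: 0.0571
gripper_force: 0.0
t: 19.2
eef_pos: [0.5955, 0.0738, 0.2201]
ee_rot: [-3.136, -0.007, -0.401]
force: [1.1, -0.6, -0.3]
width: 0.044
gripper_force: 0.0
[{'centre': [0.4218, -0.4906, -0.0007], 'confidence': 0.44}]
[{'centre': [0.5919, 0.1922, 0.0044], 'confidence': 0.81}]
side_left_grip [{'centre': [0.5091, -0.0854, 0.1444], 'confidence': 0.94}, {'centre': [0.5931, 0.1901, 0.0081], 'confidence': 0.47}]
side_right_grip []
```

View pics/c8.png

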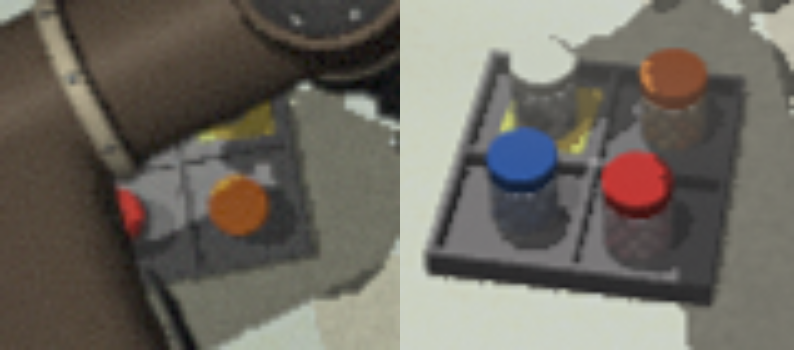

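The jar stands upright in the compartment, with its lid at crop (545,60) over the note and the other jars undisturbed. Next is the left door: straddle its grip at about (0.509, -0.088).

```bash
python3 -m creep '{"translation": [[-10,-20,0],[-10,-25,0],[-10,-25,0],[-10,-25,0],[-10,-25,0],[-15,-22,0],[-11,-10,0],[-9,-9,0]], "spin": [-0.139,-0.139,-0.139,-0.139,-0.139,-0.139,-0.139,-0.139], "gripper": [0.45,0.45,0.45,0.45,0.45,0.45,0.45,0.45]}'
python3 -m creep '{"translation": [[0,0,0],[0,0,0]], "spin": [0,0], "gripper": [0.45,0.45]}'
python3 - <<'E'
from look import *
shot('wrist','w9'); shot('side','s9'); shot('top','t9')
for c in ['wrist','side','top']:
  for l in ['side_left_grip','side_right_grip','roof_grip']: print(c,l,[(np.round(d['centre'],3).tolist(),round(d['confidence'],2)) for d in nets.pinpoint(c,l)[:2]])
E
```

```text
t: 20.3
eef_pos: [0.5076, -0.0868, 0.2138]
ee_rot: [3.141, -0.0, -1.513]
force: [0.9, 0.0, 0.3]
width: 0.0393
gripper_force: 0.0
t: 20.5
eef_pos: [0.5085, -0.0862, 0.2141]
ee_rot: [3.142, -0.0, -1.504]
force: [1.0, 0.3, -0.8]
width: 0.0397
gripper_force: 0.0
wrist side_left_grip [([0.51, -0.086, 0.148], 0.58)]
wrist side_right_grip []
wrist roof_grip [([0.629, -0.198, 0.184], 0.92)]
side side_left_grip [([0.504, -0.086, 0.148], 0.92), ([0.594, 0.192, 0.004], 0.48)]
side side_right_grip [([0.53, -0.324, 0.148], 0.76), ([0.578, -0.001, -0.003], 0.36)]
side roof_grip [([0.632, -0.194, 0.179], 0.9)]
top side_left_grip []
top side_right_grip [([0.528, -0.323, 0.147], 0.5)]
top roof_grip [([0.627, -0.199, 0.18], 0.68)]
```

```bash
python3 -m creep '{"translation": [[0,-2,-20],[0,0,-30],[0,0,-25],[0,0,-17],[0,0,-10],[0,0,-10],[0,0,0]], "spin": [0,0,0,0,0,0,0], "gripper": [0.45,0.45,0.45,0.45,0.45,0.45,0.45]}'
python3 -m creep '{"translation": [[0,0,0],[0,0,0],[0,0,0],[0,0,0],[0,0,0],[0,0,0]], "spin": [0,0,0,0,0,0], "gripper": [0,0,0,0,0,0]}' 10
```

```text
t: 21.8
eef_pos: [0.5076, -0.089, 0.1013]
ee_rot: [3.14, -0.0, -1.509]
force: [-0.0, -0.1, -0.2]
width: 0.0394
gripper_force: 0.0
t: 22.4
eef_pos: [0.5082, -0.0889, 0.1026]
ee_rot: [-3.141, -0.0, -1.509]
force: [-1.1, 0.7, 3.9]
width: 0.0099
gripper_force: 10.0
```

```bash
python3 -m creep '{"translation": [[-4,0,0],[-6,-1,0],[-4,0,0],[-2,0,0],[-2,0,0],[-2,0,0],[0,0,0]], "spin": [0,0,0,0,0,0,0], "gripper": [0,0,0,0,0,0,0]}'
```

```text
t: 23.1
eef_pos: [0.4928, -0.0895, 0.1028]
ee_rot: [-3.133, -0.0, -1.508]
force: [16.4, -2.0, -10.6]
width: 0.0104
gripper_force: 10.0
```

The left door is shut (16 N against the stop). Releasing it and going over to the right door grip.

```bash
python3 -m creep '{"translation": [[3,0,0],[0,0,0],[0,0,0],[0,0,20],[0,0,30],[0,0,35],[0,-20,30],[5,-40,0]], "spin": [0,0,0,0,0,0,0,0], "gripper": [0.45,0.45,0.45,0.45,0.45,0.45,0.45,0.45]}'
python3 -m creep '{"translation": [[5,-40,0],[10,-40,0],[10,-40,0],[5,-30,0],[0,-18,0],[0,0,0],[0,0,0]], "spin": [0,0,0,0,0,0,0], "gripper": [0.45,0.45,0.45,0.45,0.45,0.45,0.45]}'
python3 - <<'E'
from look import *
shot('wrist','w10'); shot('side','s10')
for c in ['wrist','side']:
  for l in ['side_left_grip','side_right_grip']: print(c,l,[(np.round(d['centre'],3).tolist(),round(d['confidence'],2)) for d in nets.pinpoint(c,l)[:2]])
E
```

```text
t: 23.9
eef_pos: [0.4978, -0.1496, 0.222]
ee_rot: [-3.134, -0.001, -1.505]
force: [1.2, 0.3, -0.3]
width: 0.0393
gripper_force: 0.0
t: 24.6
eef_pos: [0.5252, -0.3179, 0.2165]
ee_rot: [3.14, 0.001, -1.51]
force: [-0.2, 0.3, -0.8]
width: 0.0395
gripper_force: 0.0
wrist side_left_grip []
wrist side_right_grip [([0.531, -0.326, 0.149], 0.9)]
side side_left_grip [([0.487, -0.084, 0.145], 0.89)]
side side_right_grip [([0.529, -0.324, 0.149], 0.97)]
```

```bash
python3 -m creep '{"translation": [[4,-2,-20],[0,0,-30],[0,0,-25],[0,0,-19],[0,0,-11],[0,0,-10],[0,0,0]], "spin": [0,0,0,0,0,0,0], "gripper": [0.45,0.45,0.45,0.45,0.45,0.45,0.45]}'
python3 -m creep '{"translation": [[0,0,0],[0,0,0],[0,0,0],[0,0,0],[0,0,0],[0,0,0]], "spin": [0,0,0,0,0,0], "gripper": [0,0,0,0,0,0]}' 10
```

```text
t: 25.6
eef_pos: [0.5297, -0.3196, 0.1013]
ee_rot: [3.14, 0.001, -1.509]
force: [-0.3, 0.7, -0.6]
width: 0.0398
gripper_force: 0.0
t: 26.2
eef_pos: [0.5304, -0.32, 0.1026]
ee_rot: [-3.141, -0.0, -1.509]
force: [-0.4, 1.0, 2.9]
width: 0.0097
gripper_force: 10.0
```

```bash
python3 -m creep '{"translation": [[-4,0,0],[-7,-1,0],[-7,0,0],[-4,-1,0],[-3,0,0],[-2,0,0],[-2,0,0],[0,0,0]], "spin": [0,0,0,0,0,0,0,0], "gripper": [0,0,0,0,0,0,0,0]}'
```

```text
t: 27.0
eef_pos: [0.5033, -0.3213, 0.1026]
ee_rot: [-3.137, -0.0, -1.508]
force: [8.1, 5.3, 1.5]
width: 0.0094
gripper_force: 10.0
```

```bash
python3 -m creep '{"translation": [[-2,0,0],[-1,0,0],[0,0,0]], "spin": [0,0,0], "gripper": [0,0,0]}'
```

```text
t: 27.3
eef_pos: [0.5033, -0.3214, 0.1027]
ee_rot: [-3.132, -0.001, -1.508]
force: [17.0, 5.3, -6.2]
width: 0.0097
gripper_force: 10.0
```

The right door is shut too: no further motion at 17 N. Back to the roof bar.

```bash
python3 -m creep '{"translation": [[4,0,0],[0,0,0],[0,0,0],[0,0,20],[0,0,30],[0,0,35],[10,10,30],[20,20,10]], "spin": [0,0,0,0,0,0,0,0], "gripper": [0.45,0.45,0.45,0.45,0.45,0.45,0.45,0.45]}'
python3 -m creep '{"translation": [[20,20,0],[20,20,0],[20,20,0],[20,20,0],[14,14,0],[0,0,0],[0,0,0]], "spin": [0,0,0,0,0,0,0], "gripper": [0.45,0.45,0.45,0.45,0.45,0.45,0.45]}'
```

```text
t: 28.1
eef_pos: [0.532, -0.2935, 0.2311]
ee_rot: [-3.138, -0.002, -1.511]
force: [0.2, -0.5, 0.0]
width: 0.0395
gripper_force: 0.0
t: 28.8
eef_pos: [0.6256, -0.1979, 0.2267]
ee_rot: [3.14, 0.0, -1.508]
force: [-0.1, 1.1, -0.8]
width: 0.0395
gripper_force: 0.0
```

```bash
python3 -m creep '{"translation": [[3,1,-20],[0,0,-25],[0,0,-20],[0,0,-10],[0,0,-9],[0,0,0]], "spin": [0,0,0,0,0,0], "gripper": [0.45,0.45,0.45,0.45,0.45,0.45]}'
python3 -m creep '{"translation": [[0,0,0],[0,0,0],[0,0,0],[0,0,0],[0,0,0],[0,0,0]], "spin": [0,0,0,0,0,0], "gripper": [0,0,0,0,0,0]}' 10
```

```text
t: 29.4
eef_pos: [0.6284, -0.1973, 0.1425]
ee_rot: [3.14, 0.0, -1.509]
force: [-0.1, -0.1, 0.8]
width: 0.0395
gripper_force: 0.0
t: 30.0
eef_pos: [0.6287, -0.197, 0.1437]
ee_rot: [3.141, -0.0, -1.509]
force: [-4.2, 1.2, 5.8]
width: 0.012
gripper_force: 10.0
```

Gripped. Sliding the roof shut: about 135 mm along -x, with the 0.06 rad lean.

```bash
python3 -m creep '{"translation": [[-8,0,0],[-15,-1,0],[-20,-1,0],[-20,-1,0],[-20,-2,0],[-20,-1,0],[-15,-1,0],[-8,0,0]], "spin": [0,0,0,0,0,0,0,0], "gripper": [0,0,0,0,0,0,0,0]}'
python3 -m creep '{"translation": [[-4,0,0],[-3,0,0],[-2,0,0],[-2,0,0],[0,0,0]], "spin": [0,0,0,0,0], "gripper": [0,0,0,0,0]}'
```

```text
t: 30.8
eef_pos: [0.5028, -0.2027, 0.1436]
ee_rot: [-3.139, 0.002, -1.509]
force: [2.0, 5.9, 1.9]
width: 0.0121
gripper_force: 10.0
t: 31.3
eef_pos: [0.4939, -0.2031, 0.1436]
ee_rot: [-3.137, 0.001, -1.509]
force: [5.0, 4.5, 0.5]
width: 0.0119
gripper_force: 10.0
```

```bash
python3 -m creep '{"translation": [[-2,0,0],[-1,0,0],[0,0,0]], "spin": [0,0,0], "gripper": [0,0,0]}'
```

```text
t: 31.6
eef_pos: [0.494, -0.2031, 0.1437]
ee_rot: [-3.132, -0.0, -1.508]
force: [14.1, 3.0, -8.8]
width: 0.0122
gripper_force: 10.0
```

The roof is at its stop: 134.7 mm travelled, and no motion at 14 N. Releasing, rising and checking.

```bash
python3 -m creep '{"translation": [[3,0,0],[0,0,0],[0,0,0],[0,0,20],[0,0,40],[-10,0,40],[-20,0,40],[-20,0,20]], "spin": [0,0,0,0,0,0,0,0], "gripper": [0.45,0.45,0.45,0.45,0.45,0.45,0.45,0.45]}'
python3 -m creep '{"translation": [[0,0,0],[0,0,0],[0,0,0]], "spin": [0,0,0], "gripper": [0.45,0.45,0.45]}'
python3 - <<'E'
from look import *
for c in ['wrist','side','top']:
  f=shot(c,c+'12')
  for l in ['roof_grip','side_left_grip','side_right_grip','jar_letters','jar_blue','jar_orange','glue']: print(c,l,[(np.round(d['centre'],3).tolist(),round(d['confidence'],2)) for d in nets.pinpoint(c,l)[:2]])
E
```

```text
t: 32.4
eef_pos: [0.442, -0.2045, 0.3065]
ee_rot: [-3.138, -0.001, -1.509]
force: [-0.4, 0.4, -0.7]
width: 0.0396
gripper_force: 0.0
t: 32.7
eef_pos: [0.4417, -0.2038, 0.302]
ee_rot: [3.14, 0.001, -1.509]
force: [0.0, -0.3, -0.4]
width: 0.0395
gripper_force: 0.0
wrist roof_grip [([0.497, -0.201, 0.182], 0.9)]
wrist side_left_grip []
wrist side_right_grip [([0.501, -0.325, 0.147], 0.89)]
wrist jar_letters []
wrist jar_blue [([0.502, -0.326, 0.148], 0.46)]
wrist jar_orange []
wrist glue []
side roof_grip []
side side_left_grip [([0.491, -0.089, 0.148], 0.83)]
side side_right_grip [([0.596, 0.194, 0.003], 0.24)]
side jar_letters [([0.593, 0.192, 0.006], 0.61)]
side jar_blue [([0.575, 0.28, 0.006], 0.81)]
side jar_orange [([0.51, 0.181, 0.008], 0.66)]
side glue [([0.508, 0.178, 0.006], 0.63), ([0.579, 0.002, -0.003], 0.62)]
top roof_grip [([0.494, -0.205, 0.177], 0.55), ([0.579, -0.002, 0.0], 0.27)]
top side_left_grip []
top side_right_grip []
top jar_letters [([0.598, 0.191, 0.004], 0.58)]
top jar_blue [([0.511, 0.182, 0.005], 0.65), ([0.578, 0.277, 0.007], 0.61)]
top jar_orange [([0.511, 0.18, 0.004], 0.63), ([0.594, 0.197, 0.001], 0.41)]
top glue [([0.578, 0.0, 0.001], 0.55)]
```

All the positions agree: roof and both doors shut, jar in its compartment.

```bash
python3 -c "
from station import arm; print(arm.job_done())"
```

```text
the job is handed in; nothing more can be done
None
```

I handed the job in at about 33 s of robot time; no verdict was returned. By force and camera checks, the letter-bead jar stands upright in the tray's empty compartment, and the roof and both side doors (both were ajar) are shut against their stops. The first grip on the roof bar closed on nothing and had to be repeated, and I viewed 11 pictures against the limit of 10.

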